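# Mark a fired disc in the guarded marking press

### The arm

A 6-joint arm with a two-finger parallel gripper is mounted at the origin on the work surface; the furniture and walls round the work are solid. World frame = base frame: x ahead of the robot, y to its left, z up, the work surface at z = 0. Lengths are in m, angles in degrees, forces in N, time in s.
With the tool pointing down it reaches from about 0.4 to 0.825 m from the base axis. Payload 7 kg.
Tool frame: the origin (TCP) lies midway between the tips of the shut fingers; the grasp point (between the pads) lies 19 mm behind it; z points along the fingers, y is the line along which they close (so a half turn about z gives the same grasp; the last joint's range is limited). The gripper opens to 88 mm and grips with 3 to 60 N. Pads are 19 mm wide; open, the fingers measure 130 mm over their backs; the gripper's body (78 mm by 193 mm) begins 47 mm behind the grasp point.
Start: joints at [-49.383, 20.546, 0.682, 0, -70.136, -16.507], TCP at [0.276, -0.616, 0.227] pointing down, gripper open.
Joint ranges: [-176.03, 176.03], [-82.01, 121.73], [-58.28, 71.71], [-173.87, 95.51], [-174.79, -0.11], [-173.66, 173.66]. Speed limits (degrees/s): [136.94, 136.94, 172.46, 180, 180, 180].

### API

Orientations are given as [roll, pitch, yaw] about the fixed x, y, z axes, in that order (R = Rz(yaw) Ry(pitch) Rx(roll)).
In Python, from plant import ctrl gives the robot as it stands.
- The arm moves only by the tool arm_command, never from a script. Its argument "steps" is a list of rows, each an object with "translation": the shift along the tool's x, y, z in mm, a list of three; "rotation": the turn, a rotation vector about the tool's x, y, z in units of 5 degrees (1.0 is 5 degrees), a list of three; "claw": the finger opening in mm, from 0 to 87.6. In form: [{"translation": [x, y, z], "rotation": [rx, ry, rz], "claw": claw}, ...]. A call has 1 to 5 rows; each row is the pose to reach, as a shift and turn from the pose commanded when the call began, along the tool's axes at that moment; what a row does not reach only later rows make up. A row lasts 1/10 s, in which the tool goes at most 50 mm and 8.59 degrees, less where a joint would pass 70% of its speed; a pose out of reach is approached as far as the arm can. A call with a gripper value outside its range is refused whole. The fingers move at their own pace and stop on an object; the grip force is fixed at half the most. Time passes only in rows, so rows that repeat a pose let the fingers close. It gives the time, the measured TCP pose, the force, the opening and the grip force at its end, in the units of the state.
- ctrl.get_obs(): the state, without advancing time (a new reading comes with each control period).
- ctrl.snapshot(name): name is "side" or "top"; returns (picture, depth): 384x512x3 uint8, red, green, blue; 384x512 float32, m along the optical axis (not along the pixel's ray), 0 where there is no reading.
- ctrl.calibration(name): a dict with "vertical_fov" (degrees; the focal length in pixels is half the picture's height over the tangent of half this angle, whatever the lens; pixels are square), "cx", "cy" (the principal point, pixels), "rvec" (rotation vector, rad) and "tvec" (3), from world to camera coordinates, as OpenCV has them. Camera axes: x right, y down, z forward; pixel columns grow to the right and rows downward; lengths in m; the calibration is good to about 2 mm. A picture is of the moment at which its call begins. calibration takes no time and is no camera call.
- ctrl.close_job(): hands the job in; it is judged then, once.
The state is a dict: "clock": time; "joint_pos": joint angles; "qvel": joint speeds; "tau": joint torques, N m; "tool_pos": TCP position; "orientation": TCP orientation; "force": force on the tool from outside, world axes, zero at the start; "moment": the same for the moment, N m; "opening": finger opening in m; "gripper_force": force on a finger pad.
Only numpy, scipy, OpenCV 4.12 (cv2) and the standard library are available. Lean on these libraries where they do the work, as an engineer would, in place of code of your own. Each camera call takes 0.05 s, during which the arm holds its last target. There are 200 camera calls.

### The job

Mark the fired clay disc: push the wooden sled that carries it along its slideway until it rests against the end stop under the stamp, then reach down through the guard window with the fingers shut and press the lever paddle right down, keep it down for a good second and let it come up again. Do not touch the guard frame at any time, only push the sled and never lift it, and leave the pot former, bowl and tin where they stand. Leave the sled home against its stop.

Things in the scene. Friction and masses are not known exactly. Their poses are not given: they have to be found in the camera images.
- press: the fixed marking press: grey steel base 110 (x) x 345 (y) x 12 mm high with two steel side rails 84 mm apart (rail tops 24 mm up) as a slideway for the sled, and a steel end stop across it whose face lies at press y = +85 mm. Origin on the bench surface (base y = -180 to +165 mm); z up, the sled slides home towards +y, which points roughly to the robot's left
- guard: the aluminium guard fixed on the press (same origin and axes as the press): a 4 mm top plate, 110 mm in x, press y = -35 to +165 mm, upper surface 115 mm above the bench, on four corner posts with thin bars along the sides; it must not be touched by any part of the robot
- window (a point): centre of the rectangular opening in the guard's top plate, at the plate's upper surface; 70 mm in press x by 80 mm in press y, open straight down to the lever paddle
- lever (a joint): lever angle in rad: 0 = up at rest (a spring returns it), 0.15 = fully down on its hard stop; hinge at press y = +140 mm, 85 mm up, 120 mm from the paddle centre. It must go beyond 0.13. The stamp meets the disc at about 0.12. Downward force at the paddle: about 1.5 N to start, about 5 to 6 N fully down
- paddle (a point): centre of the upper face of the lever's flat black paddle, 36 (press x) x 44 (press y) mm; at rest it lies under the window centre, 17 mm below the guard's upper surface; it sinks 18 mm when fully down
- stamp: sprung round rubber-faced marking foot, 29 mm across, under the lever 95 mm from its hinge (press y = +45 mm); origin at the centre of its lower face, about 11 mm above the disc when the lever is up; it gives upward on its own spring by up to 7 mm with 1 to 5 N
- sled: loose light-wood sled, 78 (x) x 190 (y) x 10 mm, 0.25 kg or so, with the fired clay disc (73 mm across, 7 mm thick) fixed on it and an upright push plate at its -y end. Origin under the disc's centre on the sled's underside (12 mm above the bench as it lies in the slideway). Front edge at sled y = +40 mm, so it is home against the stop at press y = +45 mm; it starts 45 to 65 mm short of that. Axes as the press, with 3 mm side play
- push_face (a point): centre of the push plate's outer face (it faces sled -y), 45 mm above the sled's underside; the plate is 60 mm wide in x, 8 mm thick, and its top is 67 mm above the sled's underside (79 mm above the bench). When the sled is home this face is 70 mm outside the guard's near end
- former: bystander: turned wood former, a cylinder 47 mm across and 52 mm high, origin under its centre; loose, leave alone
- bowl: bystander: small red clay bowl 80 mm across, 37 mm high, origin under its centre; loose, leave alone
- tin: bystander: round green and white tin 62 mm across, 18 mm high, origin under its centre; loose, leave alone

How it is judged:
By the outcome, as a careful person would: the job done as asked, in the order asked, and still so for the second after the job is handed in, with the robot touching nothing.
It also fails if it takes over 46 s, if anything falls off the work surface, if the arm or the gripper's body presses on something with over 40 N, if the wrist force passes 120 N, or if a joint passes its speed limit or range.

## Working session

There is one attempt and no reset: what is moved stays moved. The work goes in short steps, Python scripts to look and compute and a tool call to move; the robot and the scene stay as the last step left them, time stands still between calls to the robot, and variables do not carry over. Pictures are saved under pics/ and viewed, at most 10 in all, crops included, and the job is handed in when it is done.

Besides the shell and the picture viewer there is one more tool, called after "Emit:" as name(argument=value, ...) on one line, values as JSON. arm_command: Moves the arm, as the interface text tells. Its arguments: {"type":"object","properties":{"steps":{"type":"array"}},"required":["steps"]}

```bash
mkdir -p pics; ls; cat > h.py <<'E'
import numpy as np, cv2
from plant import ctrl
def cam(n):
    c=ctrl.calibration(n); f=192/np.tan(np.radians(c["vertical_fov"])/2)
    R=cv2.Rodrigues(np.array(c["rvec"],float))[0]; return f,c["cx"],c["cy"],R,np.array(c["tvec"],float).ravel()
def ray(n,u,v,z):
    f,cx,cy,R,t=cam(n); d=R.T@np.array([(u-cx)/f,(v-cy)/f,1]); o=-R.T@t
    return o+d*(z-o[2])/d[2]
def cloud(n,D):
    f,cx,cy,R,t=cam(n); v,u=np.mgrid[:384,:512]
    P=np.stack([(u-cx)/f*D,(v-cy)/f*D,D],-1); return (P-t)@R
E
python3 - <<'E'
from h import *
for n in("side","top"):
    I,D=ctrl.snapshot(n); np.savez(f"pics/{n}0.npz",I=I,D=D); cv2.imwrite(f"pics/{n}0.png",I[:,:,::-1]); f,cx,cy,R,t=cam(n); print(n,f,cx,cy,-R.T@t,ctrl.calibration(n).keys())
o=ctrl.get_obs();print(o["clock"],o["tool_pos"],o["orientation"],o["force"])
E
```

```text
pics
side 470.44794096268373 250.66074042917649 194.21472144288003 [-0.03947844 -1.24008637  0.84053605] dict_keys(['vertical_fov', 'cx', 'cy', 'rvec', 'tvec'])
top 403.28903195284187 259.2383065172755 189.00038320371627 [ 0.27347688 -0.04070519  1.1510264 ] dict_keys(['vertical_fov', 'cx', 'cy', 'rvec', 'tvec'])
0.1 [ 0.27553188 -0.61573526  0.2257345 ] [ 1.79917276e+02 -8.17730309e-03 -1.55895491e+02] [0.12810209 0.55952196 1.45399166]
```

View pics/top0.png

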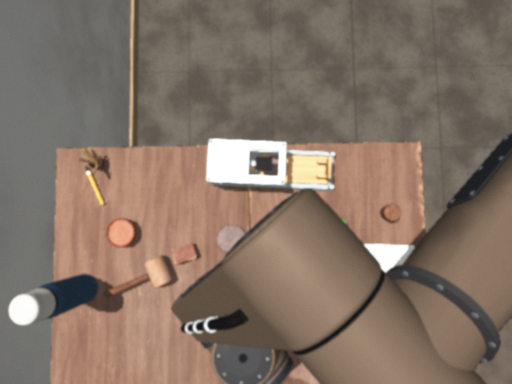

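View pics/side0.png

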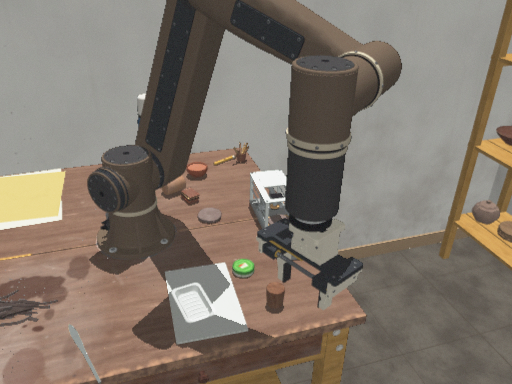

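Top view: the guard plate spans px (207–287, 139–189), its window is near (265,163), and the sled with its push plate is at about (287–335, 150–188). Side view: the guard is partly hidden behind the gripper, with the former at (275,296) and the tin at (243,268).

```bash
python3 - <<'E'
from h import *
Z=np.load("pics/top0.npz"); I,D=Z["I"],Z["D"]; P=cloud("top",D)
box=np.zeros((384,512),bool); box[130:200,195:350]=1
print("zero depth",(D[box]==0).sum())
m=box&(P[...,2]>.105)&(P[...,2]<.125)&(D>0)
print("plate z",np.median(P[m][:,2]),m.sum())
r=cv2.minAreaRect((P[m][:,:2]*1000).astype(np.float32)); print("plate rect",r); print(cv2.boxPoints(r))
# pixel contour approach
mm=(m*255).astype(np.uint8); cs,h=cv2.findContours(mm,cv2.RETR_CCOMP,cv2.CHAIN_APPROX_NONE)
for c,hh in zip(cs,h[0]):
    if cv2.contourArea(c)>100:
        q=np.array([ray("top",u,v,.115)[:2]*1000 for u,v in c[:,0]],np.float32); print(hh[3],cv2.minAreaRect(q))
# heights in the sled area
for v in range(146,194,4): print(v,[int(1000*P[v,u,2]) for u in range(280,344,3)])
m=box&(P[...,2]>.07)&(P[...,2]<.09); m[:,:290]=0
print("pushplate top",m.sum(),cv2.minAreaRect((P[m][:,:2]*1000).astype(np.float32)),P[m].mean(0))
print(np.argwhere(m).min(0),np.argwhere(m).max(0))
cv2.imwrite("pics/c0.png",cv2.resize(I[130:200,195:350,::-1],None,fx=5,fy=5,interpolation=cv2.INTER_CUBIC))
E
```

```text
zero depth 40
plate z 0.11535530690215944 2411
plate rect ((440.5716857910156, -9.729560852050781), (200.002197265625, 110.76836395263672), 86.58032989501953)
[[ 379.32117  -106.248985]
 [ 489.89227  -112.85622 ]
 [ 501.8222     86.78986 ]
 [ 391.2511     93.397095]]
-1 ((440.32696533203125, -9.765846252441406), (199.9095916748047, 110.04325103759766), 86.48553466796875)
0 ((437.4766845703125, -54.63640594482422), (84.81842803955078, 74.53079986572266), 86.349609375)
146 [115, 116, 0, -1, -1, 2, 0, 2, -1, 2, 0, 3, 3, -3, 2, -1, 0, -1, -4, 1, 1, -1]
150 [114, 112, 1, -1, 0, -2, 1, 3, 0, 1, 2, 1, 0, 2, 0, 2, 2, 1, 1, -1, 0, 4]
154 [112, 116, 18, 18, 25, 25, 22, 24, 20, 25, 23, 22, 25, 20, 26, 25, 25, 23, 27, -2, 2, 3]
158 [116, 114, 23, 23, 22, 19, 22, 22, 24, 20, 23, 25, 21, 21, 23, 22, 68, 79, 4, -1, 1, -1]
162 [116, 115, 30, 18, 23, 23, 24, 26, 20, 21, 20, 20, 22, 45, 47, 47, 70, 80, -3, 3, 1, 0]
166 [118, 115, 29, 24, 19, 23, 22, 21, 25, 20, 22, 27, 22, 19, 22, 19, 68, 79, 0, -1, 4, 0]
170 [114, 117, 27, 22, 26, 20, 23, 24, 19, 22, 23, 21, 21, 25, 23, 24, 73, 74, 0, 0, 4, 0]
174 [114, 116, 27, 19, 24, 24, 21, 19, 24, 22, 23, 24, 16, 17, 23, 27, 74, 13, 1, 3, -2, 2]
178 [114, 111, 18, 23, 21, 21, 26, 21, 19, 19, 24, 19, 21, 29, 34, 41, 80, 15, 0, 4, -1, -4]
182 [113, 119, 23, 21, 20, 1151, 23, 22, 19, 24, 22, 23, 20, 23, 23, 23, 14, 9, -1, -2, -1, -2]
186 [55, 18, 27, 25, 22, 24, 25, 25, 23, 21, 27, 27, 26, 23, 25, 26, 24, 1151, 1, -2, -2, 1]
190 [2, 3, 3, 0, -1, 0, 1, 779, 776, 786, 783, 778, 0, 4, 7, 11, 10, 11, -2, 2, -1, 4]
pushplate top 78 ((426.7044372558594, -232.310791015625), (8.580333709716797, 57.85564422607422), 86.9727783203125) [ 0.42730318 -0.23174881  0.07805568]
[157 328] [178 331]
```

View pics/c0.png

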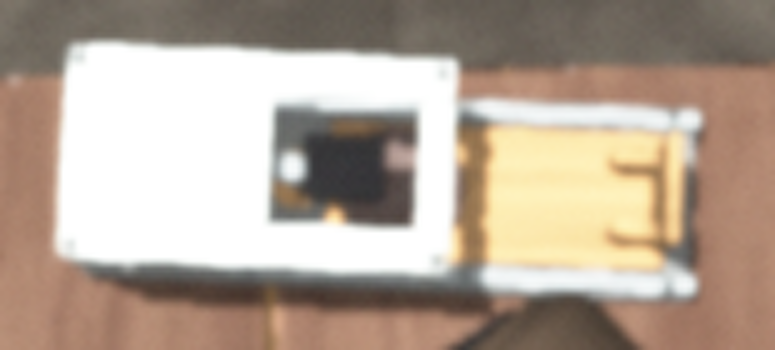

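The plate measures 200 x 110 mm at z 0.115, so the fix holds. Press yaw is −3.45°, origin (436.5, −74.6) mm, and the sled is about 56 mm short of home. First move: shut the fingers and go behind the push plate.

Emit:
arm_command(steps=[{"translation":[-284,267,20],"rotation":[0,0,-12.5],"claw":0},{"translation":[-284,267,20],"rotation":[0,0,-12.5],"claw":0},{"translation":[-284,267,20],"rotation":[0,0,-12.5],"claw":0},{"translation":[-284,267,20],"rotation":[0,0,-12.5],"claw":0},{"translation":[-284,267,20],"rotation":[0,0,-12.5],"claw":0}])

```text
clock: 0.6
tool_pos: [0.372, -0.3838, 0.2134]
orientation: [180.0, 0.0, -112.6]
force: [1.9, 0.1, 0.1]
opening: 0.0535
gripper_force: 0.0
```

```bash
cat >> h.py <<'E'
from scipy.spatial.transform import Rotation as Rn
PR=Rn.from_euler("z",-3.45,degrees=True).as_matrix(); PO=np.array([436.5,-74.6,0])
def goal(px,py,z):
    o=ctrl.get_obs(); T=np.array(o["tool_pos"])*1000; R=Rn.from_euler("xyz",o["orientation"],degrees=True)
    W=PO+PR@[px,py,z]; G=Rn.from_euler("xyz",[180,0,-93.45],degrees=True)
    print("t",round(o["clock"],2),"press",np.round(PR.T@(T-PO),1),"rpy",np.round(o["orientation"],1),"F",np.round(o["force"],1),"open",o["opening"])
    print(" shift",np.round(R.inv().apply(W-T),1),"rot",np.round(np.degrees((R.inv()*G).as_rotvec())/5,2))
E
python3 -c "
from h import *
goal(0,-184,200)
print(ctrl.get_obs()['joint_pos'])"
```

```text
t 0.6 press [ -45.8 -312.5  213.4] rpy [ 180.     0.  -112.6] F [1.9 0.1 0.1] open 0.05349856662504819
 shift [-136.4   -1.1   13.4] rot [ 0.    0.   -3.83]
[-2.48695474e+01  7.87803425e+00 -1.81322872e+01 -8.42989060e-03
 -6.40149262e+01  2.28964061e+00]
```

Emit:
arm_command(steps=[{"translation":[-136,-1,13],"rotation":[0,0,-3.8],"claw":0},{"translation":[-136,-1,13],"rotation":[0,0,-3.8],"claw":0},{"translation":[-136,-1,13],"rotation":[0,0,-3.8],"claw":0},{"translation":[-136,-1,13],"rotation":[0,0,-3.8],"claw":0},{"translation":[-136,-1,13],"rotation":[0,0,-3.8],"claw":0}])

```text
clock: 1.1
tool_pos: [0.426, -0.26, 0.2006]
orientation: [180.0, 0.0, -93.8]
force: [-0.0, -0.1, 1.1]
opening: 0.0131
gripper_force: 0.0
```

```bash
python3 -c "
from h import *
goal(0,-186,50)
I,D=ctrl.snapshot('side'); cv2.imwrite('pics/s1.png',cv2.resize(I[120:340,150:400,::-1],None,fx=2.5,fy=2.5))"
```

```text
t 1.1 press [   0.6 -185.7  200.6] rpy [180.    0.  -93.8] F [-0.  -0.1  1.1] open 0.013067194011061078
 shift [  0.3   0.6 150.6] rot [ 0.    0.   -0.07]
```

View pics/s1.png

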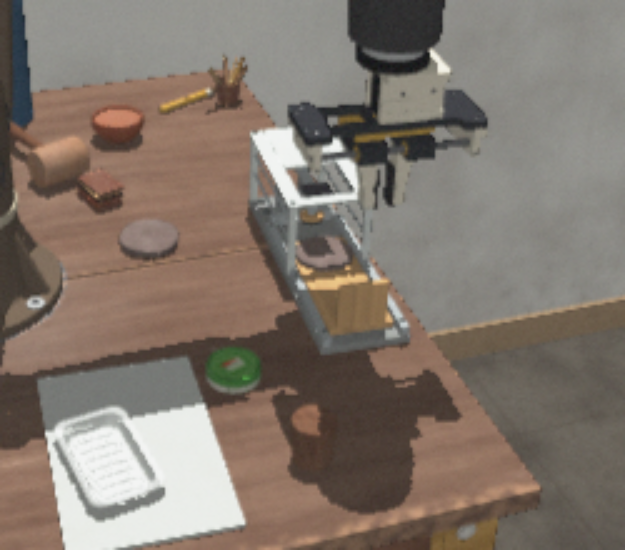

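The gripper hangs over the near end of the press, with the push plate at about (360,305) in the crop and the former and tin well clear. Descending.

Emit:
arm_command(steps=[{"translation":[0,0,50],"rotation":[0,0,0],"claw":0},{"translation":[0,0,90],"rotation":[0,0,0],"claw":0},{"translation":[0,0,125],"rotation":[0,0,0],"claw":0},{"translation":[0,0,150],"rotation":[0,0,0],"claw":0},{"translation":[0,0,150],"rotation":[0,0,0],"claw":0}])

```text
clock: 1.65
tool_pos: [0.4226, -0.2614, 0.0475]
orientation: [179.6, 0.1, -94.1]
force: [0.8, 0.2, -0.5]
opening: 0.0005
gripper_force: 0.0
```

```bash
python3 -c "
from h import *
goal(0,-116,50)"
```

```text
t 1.65 press [  -2.6 -187.3   47.5] rpy [ 1.796e+02  1.000e-01 -9.410e+01] F [ 0.8  0.2 -0.5] open 0.00045101949184899744
 shift [-71.3  -1.8  -2.4] rot [ 0.08  0.01 -0.13]
```

Emit:
arm_command(steps=[{"translation":[-10,-2,-2],"rotation":[0,0,-0.1],"claw":0},{"translation":[-18,-2,-2],"rotation":[0,0,-0.1],"claw":0},{"translation":[-26,-2,-2],"rotation":[0,0,-0.1],"claw":0},{"translation":[-34,-2,-2],"rotation":[0,0,-0.1],"claw":0},{"translation":[-42,-2,-2],"rotation":[0,0,-0.1],"claw":0}])

```text
clock: 2.15
tool_pos: [0.4319, -0.2189, 0.0544]
orientation: [-179.8, -0.1, -93.4]
force: [-0.3, -5.9, 6.4]
opening: 0.0004
gripper_force: 3.2
```

```bash
python3 -c "
from h import *
goal(0,-116,50)"
```

```text
t 2.15 press [   4.1 -144.3   54.4] rpy [-1.798e+02 -1.000e-01 -9.340e+01] F [-0.3 -5.9  6.4] open 0.0004410979502901201
 shift [-28.3   4.1   4.3] rot [-0.04 -0.01  0.02]
```

Emit:
arm_command(steps=[{"translation":[-7,2,0],"rotation":[0,0,0],"claw":0},{"translation":[-13,2,0],"rotation":[0,0,0],"claw":0},{"translation":[-18,2,0],"rotation":[0,0,0],"claw":0},{"translation":[-22,2,0],"rotation":[0,0,0],"claw":0},{"translation":[-25,2,0],"rotation":[0,0,0],"claw":0}])

```text
clock: 2.65
tool_pos: [0.4309, -0.1937, 0.0537]
orientation: [-179.9, -0.0, -93.4]
force: [0.0, -6.2, 4.5]
opening: 0.0004
gripper_force: 2.8
```

```bash
python3 -c "
from h import *
goal(0,-114,50)"
```

```text
t 2.65 press [   1.5 -119.2   53.7] rpy [-179.9   -0.   -93.4] F [ 0.  -6.2  4.5] open 0.0003815817606019657
 shift [-5.2  1.5  3.7] rot [-0.02 -0.01  0.02]
```

Emit:
arm_command(steps=[{"translation":[-2,0,0],"rotation":[0,0,0],"claw":0},{"translation":[-4,0,0],"rotation":[0,0,0],"claw":0},{"translation":[-5,0,0],"rotation":[0,0,0],"claw":0},{"translation":[-6,0,0],"rotation":[0,0,0],"claw":0}])

```text
clock: 3.05
tool_pos: [0.4304, -0.1891, 0.0536]
orientation: [180.0, -0.1, -93.3]
force: [-2.4, -21.6, 3.6]
opening: 0.0008
gripper_force: 11.2
```

```bash
python3 -c "
from h import *
goal(0,-114,50)"
```

```text
t 3.05 press [   0.8 -114.7   53.6] rpy [ 1.80e+02 -1.00e-01 -9.33e+01] F [ -2.4 -21.6   3.6] open 0.0008441199238015784
 shift [-0.7  0.8  3.6] rot [ 0.   -0.03  0.02]
```

The force rose to 21.6 N at press y −114.7, which is where home was predicted. Backing off, then up and clear.

Emit:
arm_command(steps=[{"translation":[0,0,0],"rotation":[0,0,0],"claw":0},{"translation":[8,0,0],"rotation":[0,0,0],"claw":0},{"translation":[28,0,0],"rotation":[0,0,0],"claw":0},{"translation":[30,0,0],"rotation":[0,0,0],"claw":0},{"translation":[30,0,-30],"rotation":[0,0,0],"claw":0}])

```text
clock: 3.55
tool_pos: [0.4258, -0.2173, 0.0799]
orientation: [179.6, 0.1, -93.5]
force: [0.1, 0.1, -0.4]
opening: 0.0003
gripper_force: 0.0
```

Emit:
arm_command(steps=[{"translation":[0,0,-50],"rotation":[0,0,0],"claw":0},{"translation":[0,0,-100],"rotation":[0,0,0],"claw":0},{"translation":[0,0,-115],"rotation":[0,0,0],"claw":0},{"translation":[0,0,-115],"rotation":[0,0,0],"claw":0}])

```text
clock: 3.95
tool_pos: [0.4303, -0.2175, 0.2007]
orientation: [-179.7, 0.0, -93.4]
force: [0.2, 0.1, -0.6]
opening: 0.0005
gripper_force: 0.0
```

```bash
python3 - <<'E'
from h import *
goal(0,20,180)
I,D=ctrl.snapshot("top"); P=cloud("top",D); np.savez("pics/top2.npz",I=I,D=D)
m=(P[...,2]>.07)&(P[...,2]<.09); m[:,:290]=0; m[:150]=0; m[185:]=0; m[:,336:]=0
print(m.sum(), [PR.T@(q*1000-PO) for q in [np.median(P[m],0)]])
S,_=ctrl.snapshot("side")
cv2.imwrite("pics/c2.png",np.hstack([cv2.resize(I[120:210,195:345,::-1],(400,240)),cv2.resize(S[130:290,230:330,::-1],(300,480))[:240]]) if 0 else cv2.resize(I[120:210,190:350,::-1],(800,450),interpolation=cv2.INTER_CUBIC))
cv2.imwrite("pics/s2.png",cv2.resize(S[130:280,220:370,::-1],(600,600),interpolation=cv2.INTER_CUBIC))
E
```

```text
t 3.95 press [   2.4 -143.   200.7] rpy [-179.7    0.   -93.4] F [ 0.2  0.1 -0.6] open 0.0004520010108237999
 shift [-163.     2.4   20.7] rot [-0.07  0.    0.01]
72 [array([ -1.68211846, -99.84936453,  78.28999946])]
```

View pics/s2.png

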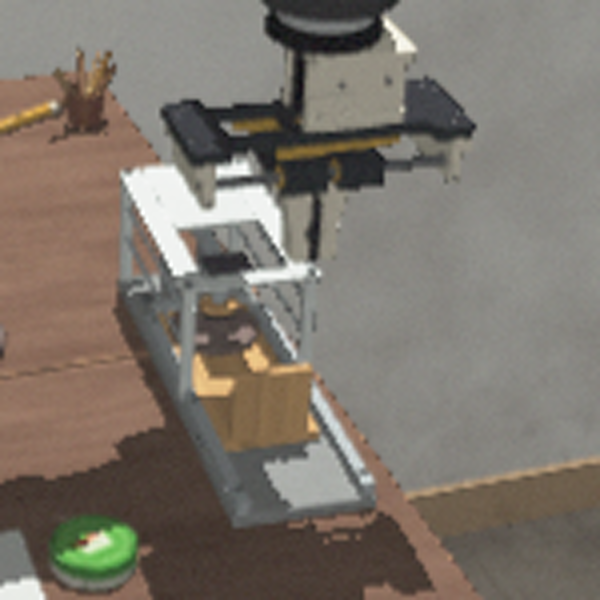

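View pics/c2.png

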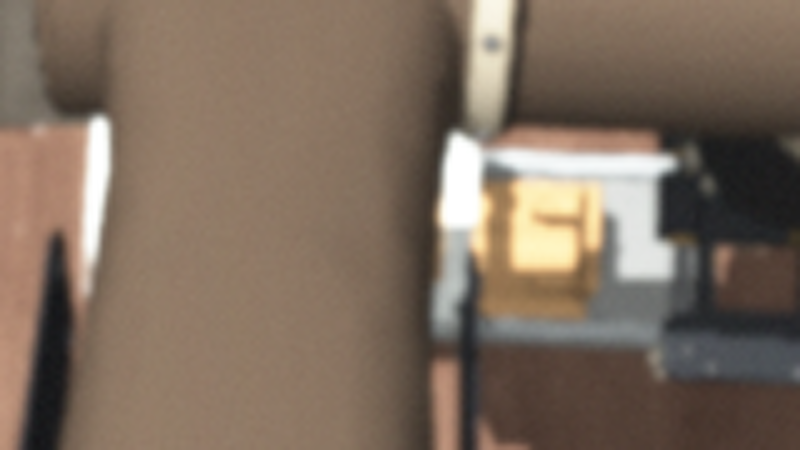

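Sled is home: push plate centre at press y −99.8 against −101 expected. The side view shows the plate at about (270,405), the window at (230,240) with the black paddle under it, and the disc under the stamp at (215,325). Going over the window.

Emit:
arm_command(steps=[{"translation":[-50,1,5],"rotation":[0,0,0],"claw":0},{"translation":[-100,1,10],"rotation":[0,0,0],"claw":0},{"translation":[-140,1,20],"rotation":[0,0,0],"claw":0},{"translation":[-163,1,20],"rotation":[0,0,0],"claw":0},{"translation":[-163,1,20],"rotation":[0,0,0],"claw":0}])

```text
clock: 4.55
tool_pos: [0.4364, -0.0529, 0.176]
orientation: [179.8, -0.0, -93.2]
force: [-0.5, 0.2, -0.6]
opening: 0.0004
gripper_force: 0.0
```

```bash
python3 - <<'E'
from h import *
goal(0,20,130)
S,_=ctrl.snapshot("side")
cv2.imwrite("pics/s3.png",cv2.resize(S[130:250,220:340,::-1],(600,600),interpolation=cv2.INTER_CUBIC))
goal(0,20,130)
E
```

```text
t 4.55 press [ -1.4  21.6 176. ] rpy [179.8  -0.  -93.2] F [-0.5  0.2 -0.6] open 0.00036566986725325115
 shift [ 1.6 -1.5 46. ] rot [ 0.04 -0.01  0.04]
t 4.6 press [ -1.3  20.6 176.2] rpy [179.8  -0.  -93.3] F [ 0.  -0.5  0.5] open 0.0004556960753304983
 shift [ 0.6 -1.4 46.2] rot [ 0.03 -0.01  0.04]
```

View pics/s3.png

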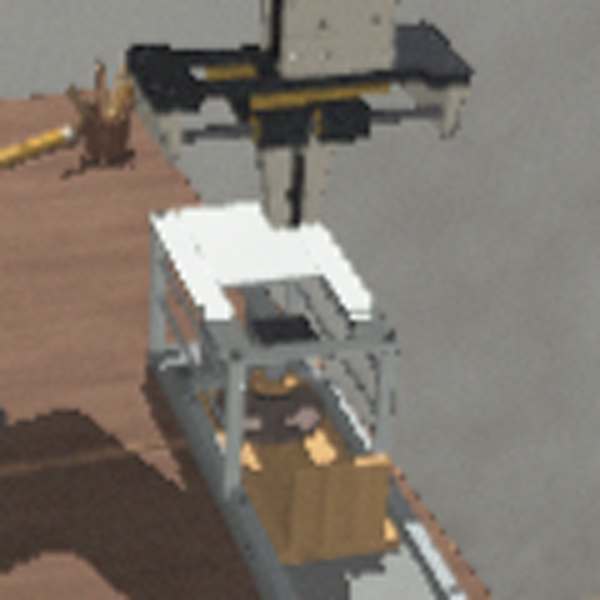

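The finger tips are at about (293,220), straight above the paddle at (282,328). Descending to just above it.

Emit:
arm_command(steps=[{"translation":[0,-1,25],"rotation":[0,0,0],"claw":0},{"translation":[0,-1,45],"rotation":[0,0,0],"claw":0},{"translation":[0,-1,58],"rotation":[0,0,0],"claw":0},{"translation":[0,-1,67],"rotation":[0,0,0],"claw":0},{"translation":[0,-1,70],"rotation":[0,0,0],"claw":0}])

```text
clock: 5.1
tool_pos: [0.4374, -0.056, 0.1064]
orientation: [179.8, -0.0, -93.5]
force: [0.7, 0.4, 0.2]
opening: 0.0004
gripper_force: 0.0
```

```bash
python3 -c "
from h import *
goal(0,20,80)"
```

```text
t 5.1 press [ -0.2  18.7 106.4] rpy [179.8  -0.  -93.5] F [0.7 0.4 0.2] open 0.00041988468299269065
 shift [-1.3 -0.3 26.4] rot [ 0.03 -0.01 -0.01]
```

Emit:
arm_command(steps=[{"translation":[-1,0,5],"rotation":[0,0,0],"claw":0},{"translation":[-1,0,10],"rotation":[0,0,0],"claw":0},{"translation":[-1,0,15],"rotation":[0,0,0],"claw":0},{"translation":[-1,0,20],"rotation":[0,0,0],"claw":0},{"translation":[-1,0,23],"rotation":[0,0,0],"claw":0}])

```text
clock: 5.6
tool_pos: [0.4388, -0.0543, 0.0847]
orientation: [-180.0, -0.0, -93.4]
force: [1.6, -3.3, 3.6]
opening: 0.0007
gripper_force: 1.7
```

```bash
python3 -c "
from h import *
goal(0,20,80)"
```

```text
t 5.6 press [ 1.1 20.4 84.7] rpy [-180.    -0.   -93.4] F [ 1.6 -3.3  3.6] open 0.0007031178922155298
 shift [0.4 1.1 4.7] rot [-0.01 -0.    0.01]
```

Emit:
arm_command(steps=[{"translation":[0,0,2],"rotation":[0,0,0],"claw":0},{"translation":[0,0,4],"rotation":[0,0,0],"claw":0},{"translation":[0,0,5],"rotation":[0,0,0],"claw":0},{"translation":[0,0,5],"rotation":[0,0,0],"claw":0}])

```text
clock: 6.0
tool_pos: [0.4389, -0.0543, 0.0805]
orientation: [-180.0, -0.0, -93.4]
force: [-2.7, -2.1, 11.8]
opening: 0.0006
gripper_force: 6.2
```

```bash
python3 -c "
from h import *
goal(0,20,80)"
```

```text
t 6.0 press [ 1.2 20.4 80.5] rpy [-180.    -0.   -93.4] F [-2.7 -2.1 11.8] open 0.000576026923064727
 shift [0.4 1.2 0.5] rot [-0.01 -0.    0.01]
```

11.8 N at z 80.5 means it has reached the hard stop. Pressing slightly more and holding.

Emit:
arm_command(steps=[{"translation":[0,0,1],"rotation":[0,0,0],"claw":0},{"translation":[0,0,1],"rotation":[0,0,0],"claw":0},{"translation":[0,0,1],"rotation":[0,0,0],"claw":0},{"translation":[0,0,1],"rotation":[0,0,0],"claw":0},{"translation":[0,0,1],"rotation":[0,0,0],"claw":0}])

```text
clock: 6.5
tool_pos: [0.439, -0.0543, 0.0801]
orientation: [-179.9, -0.0, -93.4]
force: [-4.2, -2.8, 18.1]
opening: 0.0004
gripper_force: 9.1
```

Emit:
arm_command(steps=[{"translation":[0,0,0],"rotation":[0,0,0],"claw":0},{"translation":[0,0,0],"rotation":[0,0,0],"claw":0},{"translation":[0,0,0],"rotation":[0,0,0],"claw":0},{"translation":[0,0,0],"rotation":[0,0,0],"claw":0},{"translation":[0,0,0],"rotation":[0,0,0],"claw":0}])

```text
clock: 7.0
tool_pos: [0.439, -0.0543, 0.0801]
orientation: [-179.9, -0.0, -93.4]
force: [-3.6, -2.4, 17.1]
opening: 0.0003
gripper_force: 9.1
```

Emit:
arm_command(steps=[{"translation":[0,0,0],"rotation":[0,0,0],"claw":0},{"translation":[0,0,0],"rotation":[0,0,0],"claw":0},{"translation":[0,0,0],"rotation":[0,0,0],"claw":0},{"translation":[0,0,0],"rotation":[0,0,0],"claw":0},{"translation":[0,0,0],"rotation":[0,0,0],"claw":0}])

```text
clock: 7.5
tool_pos: [0.439, -0.0543, 0.0801]
orientation: [-179.9, -0.0, -93.4]
force: [-4.6, -2.6, 17.8]
opening: 0.0006
gripper_force: 9.1
```

Emit:
arm_command(steps=[{"translation":[0,0,-5],"rotation":[0,0,0],"claw":0},{"translation":[0,0,-11],"rotation":[0,0,0],"claw":0},{"translation":[0,0,-18],"rotation":[0,0,0],"claw":0},{"translation":[0,0,-26],"rotation":[0,0,0],"claw":0},{"translation":[0,0,-34],"rotation":[0,0,0],"claw":0}])

```text
clock: 8.0
tool_pos: [0.4381, -0.0541, 0.1131]
orientation: [180.0, 0.0, -93.4]
force: [0.0, 0.5, -0.5]
opening: 0.0004
gripper_force: 0.0
```

```bash
python3 -c "
from h import *
goal(0,20,200)"
```

```text
t 8.0 press [  0.3  20.5 113.1] rpy [180.    0.  -93.4] F [ 0.   0.5 -0.5] open 0.0003749439372975389
 shift [  0.5   0.4 -86.9] rot [0.01 0.   0.01]
```

Held for 1.9 s with the force steady at 17–18 N, so on the hard stop. Now up and away, with a last check of the sled.

Emit:
arm_command(steps=[{"translation":[0,0,-30],"rotation":[0,0,0],"claw":0},{"translation":[0,0,-70],"rotation":[0,0,0],"claw":0},{"translation":[0,0,-90],"rotation":[0,0,0],"claw":0},{"translation":[0,0,-100],"rotation":[0,0,0],"claw":0},{"translation":[0,0,-100],"rotation":[0,0,0],"claw":0}])

```text
clock: 8.5
tool_pos: [0.4388, -0.054, 0.2138]
orientation: [-179.9, 0.1, -93.4]
force: [-0.6, 0.2, 0.6]
opening: 0.0004
gripper_force: 0.0
```

```bash
python3 - <<'E'
from h import *
goal(0,20,200)
I,D=ctrl.snapshot("top"); P=cloud("top",D)
m=(P[...,2]>.07)&(P[...,2]<.09); m[:,:290]=0; m[:150]=0; m[185:]=0; m[:,336:]=0
print(m.sum(), PR.T@(np.median(P[m],0)*1000-PO) if m.any() else None)
S,_=ctrl.snapshot("side")
cv2.imwrite("pics/s4.png",cv2.resize(S[120:320,180:380,::-1],(600,600),interpolation=cv2.INTER_CUBIC))
E
```

```text
t 8.5 press [  1.1  20.7 213.8] rpy [-1.799e+02  1.000e-01 -9.340e+01] F [-0.6  0.2  0.6] open 0.00037500617396849195
 shift [ 0.7  1.1 13.8] rot [-0.02  0.01  0.01]
69 [ -1.30215221 -99.92103113  78.29861164]
```

View pics/s4.png

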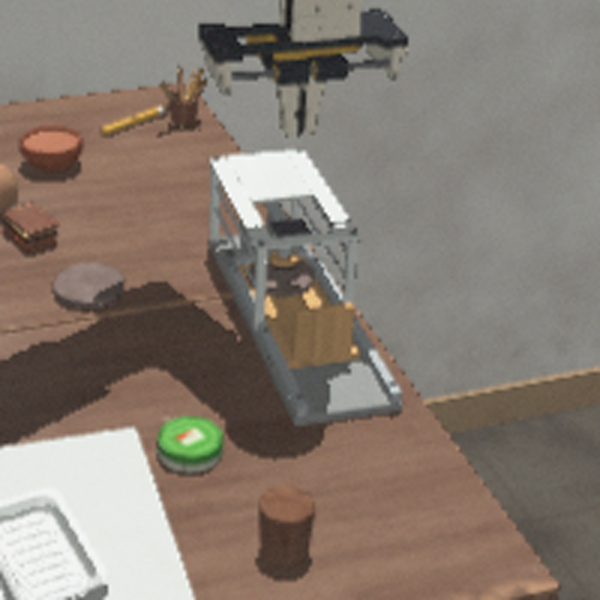

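The sled is still home, with its plate at (325,335). The paddle is back up at (290,227), the bystanders have not moved, and the robot touches nothing.

```bash
python3 -c "
from plant import ctrl
print(ctrl.close_job())"
```

```text
the job is handed in; nothing more can be done
None
```

The job is handed in: the sled is home against its stop, and the lever was held on its hard stop for about 1.9 s and let up; no guard contact was seen, and the former, bowl and tin were left alone.

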